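# Load three prismatic cells into the test frame and wedge them tight

## Task

Move the three battery cells from the black storage rack into the metal test frame, each standing upright on the bed beside the voltage-tap block of its own colour. Then drive the wooden wedge, toe down, into the gap between the last cell and the leaning wall until the whole row is pressed tight against the end wall. Do not tip a cell over, and leave the multimeter and the mug where they are.

Things in the scene. Friction and masses are not known exactly. Their poses are not given: they have to be found in the camera images.
- cell_red: Prismatic battery cell in red wrap with white labels and two studs on its metal lid: 54 mm wide (x), 32 mm thick (y), 90 mm tall plus 4 mm studs, 0.26 kg. Origin: centre of its underside, z up. Starts upright in a rack pocket; lift it straight up. Its broad faces look along the row, so grip it from above across the 54 mm. It may stand either way round.
- cell_blue: Prismatic battery cell in blue wrap with white labels and two studs on its metal lid: 54 mm wide (x), 32 mm thick (y), 90 mm tall plus 4 mm studs, 0.26 kg. Origin: centre of its underside, z up. Starts upright in a rack pocket; lift it straight up. Its broad faces look along the row, so grip it from above across the 54 mm. It may stand either way round.
- cell_green: Prismatic battery cell in green wrap with white labels and two studs on its metal lid: 54 mm wide (x), 32 mm thick (y), 90 mm tall plus 4 mm studs, 0.26 kg. Origin: centre of its underside, z up. Starts upright in a rack pocket; lift it straight up. Its broad faces look along the row, so grip it from above across the 54 mm. It may stand either way round.
- wedge: Waxed hardwood wedge, 50 mm wide (x), 105 mm tall, 0.13 kg, stands toe down in the rack. Origin: centre of the toe's underside, z up. Toe 18 mm thick (y -9 to +9 mm); +y face upright, -y face leans out 1:3 up to 75 mm, then a straight head (y -34 to +9 mm). Grip from above across the 50 mm, by the head. Friction 0.3; stays where driven.
- rack: Black fixed storage rack, 84 mm (x) by 206 mm (y, from -108 to +98 mm), 34 mm tall. Origin under the cells' row, z up. Three cell pockets at y = +72, +24, -24 mm (2 mm play, floor 6 mm above the desk, any cell in any pocket); the wedge is parked in the end pocket at y = -72 mm, toe also at 6 mm, its +y face towards the cells.
- frame: Fixed frame, dark steel base and two aluminium walls, for a row of cells along its y. Origin: under the base on the row's centre line, z up; base -92 to +54 mm in x, +-97 in y. Slick bed (friction 0.3) at z = 12 mm, between low slick guide rails 70 mm apart (tops splayed to 82 mm, 19 mm over the bed). Upright end wall: inner face y = +82, top z = 92 mm. A tight row reaches from y = +82 to -14 mm.
- frame_gap (a point): Middle of the wedge gap at bed height in the frame (x 0, y -22, z 12 mm); axes as the frame's. The wall at -y leans out 1:3: inner face y = -30 mm at the bed (so 3 cells have 16 mm of play), -55 mm at its top, 74 mm higher. Wedge: +y face to the cells. Pressed down (10 to 20 N) it slides the cells together; row tight = toe 6 mm over the bed, 3 mm higher per mm of gap left.
- tap_red: Red voltage-tap block with two sockets, fixed on the front strip of the frame: 18 x 24 mm, 17 mm tall. Origin: centre of its underside; axes as the frame's. It marks the red cell's place: in a tight row that cell's centre is level with it along y and 70 mm behind it (+x). The blocks stand 32 mm apart, in any order.
- tap_blue: Blue voltage-tap block with two sockets, fixed on the front strip of the frame: 18 x 24 mm, 17 mm tall. Origin: centre of its underside; axes as the frame's. It marks the blue cell's place: in a tight row that cell's centre is level with it along y and 70 mm behind it (+x). The blocks stand 32 mm apart, in any order.
- tap_green: Green voltage-tap block with two sockets, fixed on the front strip of the frame: 18 x 24 mm, 17 mm tall. Origin: centre of its underside; axes as the frame's. It marks the green cell's place: in a tight row that cell's centre is level with it along y and 70 mm behind it (+x). The blocks stand 32 mm apart, in any order.
- meter: Orange multimeter with leads lying on the desk, 226 x 120 x 78 mm, loose; bystander. Origin: centre of its underside.
- mug: White mug standing behind the work, 82 mm across with a handle, 91 mm tall, loose; bystander. Origin: centre of its underside.

How it is judged (in metres and radians):
On the way, in this order (a step that is already met when the one before it is completed fails the run):
1. all three cells stand upright on the bed of the frame (x of cell_red in the frame of frame between -0.012 and 0.012 m and z of cell_red in the frame of frame between 0.006 and 0.016 m and horizontal distance between each of cell_red, cell_blue, cell_green and frame below 0.1 m and x of cell_blue in the frame of frame between -0.012 and 0.012 m and z of cell_blue in the frame of frame between 0.006 and 0.016 m and x of cell_green in the frame of frame between -0.012 and 0.012 m and z of cell_green in the frame of frame between 0.006 and 0.016 m), for 0.2 s.
2. the wedge is driven home: the row is tight (z of wedge in the frame of frame between 0.011 and 0.028 m and x of wedge in the frame of frame between -0.015 and 0.015 m and y of wedge in the frame of frame between -0.038 and -0.012 m and angle between wedge's own z axis and vertical below 0.2 rad), for 0.2 s.
At the end, for the whole second after the job is handed in: Cells upright on the bed (tilt < 0.06 rad, yaw < 0.12, 12 mm of the centre line), each within 8 mm of its colour's tap along the row; wedge toe down in the gap (tilt < 0.2), toe at most 16 mm above the bed (under 4 mm of gap left in the row); all at rest (all of step 2 and y of cell_red in the frame of tap_red between -0.008 and 0.008 m and x of cell_red in the frame of frame between -0.012 and 0.012 m and z of cell_red in the frame of frame between 0.006 and 0.016 m and angle between each of cell_red, cell_blue, cell_green's own z axis and vertical below 0.06 rad and angle between the y axis of each of cell_red, cell_blue, cell_green and the y axis of frame, either way round below 0.12 rad and y of cell_blue in the frame of tap_blue between -0.008 and 0.008 m and x of cell_blue in the frame of frame between -0.012 and 0.012 m and z of cell_blue in the frame of frame between 0.006 and 0.016 m and y of cell_green in the frame of tap_green between -0.008 and 0.008 m and x of cell_green in the frame of frame between -0.012 and 0.012 m and z of cell_green in the frame of frame between 0.006 and 0.016 m and linear speed of each of cell_red, cell_blue, cell_green, wedge below 0.02 m/s); the robot touches nothing.
It fails at once if a cell is tipped over (angle between any of cell_red, cell_blue, cell_green's own z axis and vertical above 0.6 rad).
It fails at once if the multimeter or the mug is moved more than 30 mm (distance of any of meter, mug from where it was at the start of the episode above 0.03 m).
It also fails if it takes over 112 s, if anything falls off the work surface, if the arm or the gripper's body presses on something with over 40 N, if the wrist force passes 120 N, or if a joint passes its speed limit or range.

## Robot

A 6-joint arm with a two-finger parallel gripper is mounted at the origin on a cart in front of the work surface, level with it; the furniture and walls round the work are solid. World frame = base frame: x ahead of the robot, y to its left, z up, the work surface at z = 0. Lengths are in mm, angles in rad, forces in N, time in s.
With the tool pointing down it reaches from about 250 to 775 mm from the base axis. Payload 4 kg.
Tool frame: the origin (TCP) lies at the very end of the fingers, on their centre line; the grasp point (between the pads) lies 19 mm behind it (r.pinch_z is the distance from the TCP to the grasp point, in mm); z points along the fingers, y is the line along which they close (so a half turn about z gives the same grasp; the last joint's range is limited). The gripper opens to 85 mm and grips with 20 to 120 N. Pads are 22 mm wide; open, the fingers measure 114 mm over their backs; the gripper's body (76 mm by 85 mm) begins 54 mm behind the grasp point. The pads swing forward as they close: fully open they stand 13 mm farther back than shut.
Start: joints at [-1.335, 0.087, 1.371, -0, 1.684, -0.103], TCP at [182.793, -518.753, 231.341] pointing down, gripper open.
Joint ranges: [-3.1, 3.1], [-0.76, 2.03], [0.27, 2.55], [-1.08, 4.22], [0.17, 2.65], [-2.57, 2.57]. Speed limits (rad/s): [2.79, 2.79, 3.14, 3.14, 3.14, 3.14].

## Interface

Orientations are given as a rotation vector (axis times angle).
In Python, from workcell import r gives the robot as it stands. The module is installed in compiled form; this text tells all that it offers.
- The arm moves only by the shell command python3 -m crank 'ROWS' [FORCE]. ROWS is text: rows parted by semicolons, each of 7 numbers parted by spaces: the opening, from 0 (shut) to 1 (fully open), then the shift along the tool's x, y, z scaled (see below), then the turn, a rotation vector about the tool's x, y, z scaled (see below). In form: claw x y z wx wy wz; .... A call has exactly 8 rows; each row is the pose to reach, as a shift and turn from the pose commanded when the call began, along the tool's axes at that moment, turning the shorter way round; what a row does not reach only later rows make up. The controller multiplies each number of a shift by 0.1 m and each number of a turn by 180 degrees. A row lasts 1/10 s, in which the tool goes at most 50 mm and 8.59 degrees, less where a joint would pass 70% of its speed; a pose out of reach is approached as far as the arm can. A call with a number of a shift or a turn outside -1 to 1 is refused whole. A call with a gripper value outside its range is refused whole. The fingers move at their own pace and stop on an object; FORCE is the grip in N (left out, the last holds). Time passes only in rows, so rows that repeat a pose let the fingers close, or fill a call up. It gives the time, the measured TCP pose, the force, the opening and the grip force at its end, in the units of the state.
- r.observe(): the state, without advancing time (a new reading comes with each control period).
- r.snapshot(name): name is "scene" or "top" or "wrist"; returns a dict with "frame" (420x560x3 uint8, blue, green, red), "intrinsics" (3x3 intrinsics, pixels), "k1" (the pictures are not rectified: a ray, as slopes to the right and down, at radius r is drawn at 1 + k1 r^2 times it, then the intrinsics apply), "extrinsics" (4x4, takes a point from camera to world coordinates). Camera axes: x right, y up, looking along -z (the intrinsics and any distortion apply to the point x, -y, -z); pixel columns grow to the right and rows downward; lengths in mm; the calibration is good to about 2 mm. A picture is of the moment at which its call begins. There is no depth.
- r.sign_off(): hands the job in; it is judged then, once.
Trained networks look in a picture, given as the dict that the camera call returned (one of the last four; its "shot" number tells which), for a name from the list of things; names that differ only in an ending like _2 or _b are one class to them, and where a whole thing is asked for, a point or a joint stands for the part that bears it (a point fixed in the world has none). Each returns a list of dicts, best first, with "conf" (0 to 1); they miss things now and then, are a little off and sometimes report something else, mostly with a low value. They report only what shows in the picture. A call takes as long as a camera call.
- r.search_frame(picture, label): "box" ([left, top, right, bottom] in pixels, round what is visible of it).
- r.trace(picture, label): "region" (420x560 bool, what is visible of it) and "box" ([left, top, right, bottom] in pixels, round what is visible of it).
The state is a dict: "time_s": time; "q": joint angles; "qvel": joint speeds; "joint_efforts": joint torques, N m; "tool_pos": TCP position; "ee_rot": TCP orientation; "ft_force": force on the tool from outside, world axes, zero at the start; "ft_torque": the same for the moment, N m; "gripper_width": opening from 0.0 (shut) to 1.0 (fully open); "finger_force": force on a finger pad.
Only numpy, scipy, OpenCV 4.12 (cv2) and the standard library are available. Lean on these libraries where they do the work, as an engineer would, in place of code of your own. Each camera call takes 0.05 s, during which the arm holds its last target. There are 200 camera calls.

## Working session

There is one attempt and no reset: what is moved stays moved. The work goes in short steps, Python scripts to look and compute and a shell command to move; the robot and the scene stay as the last step left them, time stands still between calls to the robot, and variables do not carry over. Pictures are saved under pics/ and viewed, at most 14 in all, crops included, and the job is handed in when it is done.

```bash
mkdir -p pics
cat > h.py <<'E'
import numpy as np, cv2
from workcell import r
from scipy.spatial.transform import Rotation as R
def px2w(p,uv,z):
    K=p["intrinsics"];T=p["extrinsics"]
    uv=np.atleast_2d(np.float64(uv))
    d=cv2.undistortPoints(uv[:,None],K,np.array([p["k1"],0,0,0.]))[:,0]
    ray=np.c_[d[:,0],-d[:,1],-np.ones(len(d))]@T[:3,:3].T
    o=T[:3,3]; return o+ray*((z-o[2])/ray[:,2])[:,None]
def w2px(p,X):
    K=p["intrinsics"];T=p["extrinsics"]
    c=(np.atleast_2d(X)-T[:3,3])@T[:3,:3]
    s=np.c_[c[:,0],-c[:,1]]/-c[:,2:]
    s=s*(1+p["k1"]*(s**2).sum(1))[:,None]
    return s*[K[0,0],K[1,1]]+K[:2,2]
E
python3 - <<'E'
from h import *
for n in("top","scene"):
    p=r.snapshot(n); cv2.imwrite(f"pics/{n}0.png",p["frame"]); print(n,p["k1"],p["extrinsics"][:3,3].round())
    for l in["cell_red","cell_blue","cell_green","wedge","rack","frame","tap_red","tap_blue","tap_green","meter","mug"]:
        for d in r.trace(p,l)[:1]:
            m=d["region"]; rc=cv2.minAreaRect(np.argwhere(m)[:,::-1].astype(np.float32))
            c=np.argwhere(m)[:,::-1].mean(0)
            print(l,round(d["conf"],2),np.round(d["box"]),c.round(1),np.round(rc[1]),round(rc[2],1))
s=r.observe(); print(s)
E
```

```text
top -0.11466705644717017 [ 388. -108. 1334.]
cell_red 0.86 [262. 220. 281. 242.] [270.9 231.5] [13. 23.] 11.3
cell_blue 0.85 [297. 226. 315. 252.] [306.5 239.4] [15. 24.] 12.5
cell_green 0.76 [280. 224. 296. 248.] [289.1 234.9] [12. 23.] 14.0
wedge 0.66 [321. 234. 340. 255.] [329.8 243.7] [19. 21.] 11.3
rack 0.61 [259. 214. 339. 260.] [297.3 240.6] [77. 33.] 13.4
frame 0.68 [264. 218. 280. 244.] [270.9 231.5] [13. 23.] 12.5
tap_blue 0.66 [316. 234. 338. 253.] [328.9 244.1] [20. 22.] 12.5
tap_green 0.72 [280. 225. 295. 248.] [289.1 234.9] [13. 24.] 12.1
meter 0.67 [402. 208. 459. 287.] [428.1 246.8] [77. 41.] 72.1
mug 0.68 [235. 140. 274. 176.] [251.6 157.5] [39. 32.] 43.2
scene -0.04561792325848428 [-354.  610.  974.]
cell_red 0.78 [274. 209. 292. 241.] [280.5 224.1] [31. 18.] 90.0
cell_blue 0.54 [303. 201. 314. 227.] [308.9 211.9] [10. 27.] 8.7
cell_green 0.91 [291. 203. 305. 238.] [296.8 219.7] [31. 18.] 90.0
rack 0.91 [266. 223. 307. 251.] [286.8 240.4] [44. 25.] 6.3
frame 0.62 [140. 232. 237. 309.] [186.9 272.2] [67. 82.] 51.8
tap_red 0.66 [191. 283. 199. 294.] [194.9 286.4] [ 8.
[... 210 characters left out ...]
1.2, 'q': array([-1.33511079e+00,  8.71744598e-02,  1.37071015e+00, -5.68725493e-06,
        1.68359787e+00, -1.03084440e-01]), 'qvel': array([-9.92228059e-04, -1.10181682e-03,  7.01441572e-05,  1.70042493e-03,
       -1.10061100e-04, -1.35498618e-03]), 'joint_efforts': array([ 7.42373595e-04, -3.51724327e+01, -3.13463938e+01, -1.86849879e-04,
        4.37431936e-04, -2.04830610e-05]), 'tool_pos': array([ 182.78449665, -518.75019323,  231.34969205]), 'ee_rot': array([3.09652360e+00, 5.29578071e-01, 2.60787768e-06]), 'ft_force': array([-0.17298462, -0.64912619, -0.07218257]), 'ft_torque': array([-0.07969337,  0.02539815,  0.02886404]), 'finger_force': 0.0, 'gripper_width': 1.0021333943514954}
```

View pics/top0.png

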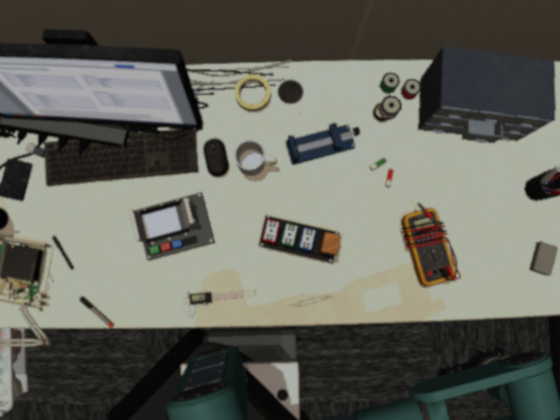

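View pics/scene0.png

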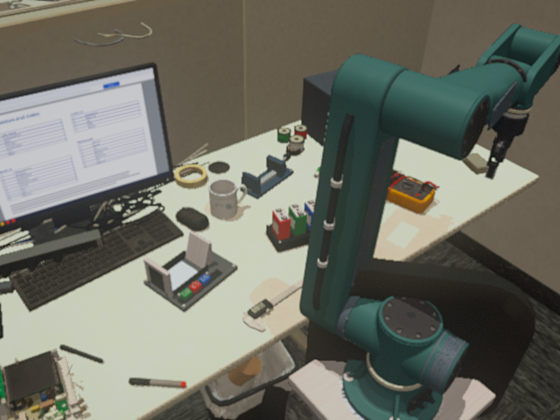

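Top view: the rack is at about (300,240) with red, green, blue and the wedge from left to right. The frame is at about (175,227), its taps (green, red, blue from left to right) near (155..178,248). The mug is at (251,158) and the meter at (430,247). Both +y axes point left.

Run:
```python
from h import *
p=r.snapshot("top"); a=p["frame"]; 
c=cv2.resize(a[185:270,125:350],None,fx=3.5,fy=3.5,interpolation=cv2.INTER_CUBIC); cv2.imwrite("pics/crop1.png",c)
for n,uv,z in[("red",(270.9,231.5),94),("green",(289.1,234.9),94),("blue",(306.5,239.4),94),("wedge",(329.8,243.7),111),("mug",(251,158),50),("frame",(175,227),12)]: print(n,px2w(p,uv,z).round(1))
w=r.snapshot("wrist"); print(w["extrinsics"].round(3)); print(w["intrinsics"],w["k1"]); print(R.from_rotvec(r.observe()["ee_rot"]).as_matrix().round(3))
```

```text
red [[498.4 -96.4  94. ]]
green [[ 488.6 -143.    94. ]]
blue [[ 475.9 -187.3   94. ]]
wedge [[ 462.4 -244.9  111. ]]
mug [[703.8 -46.4  50. ]]
frame [[524.2 168.8  12. ]]
[[ 3.34000e-01  9.00000e-01  2.82000e-01  2.55518e+02]
 [-9.43000e-01  3.19000e-01  9.90000e-02 -4.92577e+02]
 [-1.00000e-03 -2.98000e-01  9.54000e-01  3.73504e+02]
 [ 0.00000e+00  0.00000e+00  0.00000e+00  1.00000e+00]]
[[371.82676645   0.         279.12698478]
 [  0.         371.82676645 208.16840296]
 [  0.           0.           1.        ]] -0.021059148524706764
[[ 0.943  0.332  0.   ]
 [ 0.332 -0.943 -0.   ]
 [ 0.     0.    -1.   ]]
```

View pics/crop1.png

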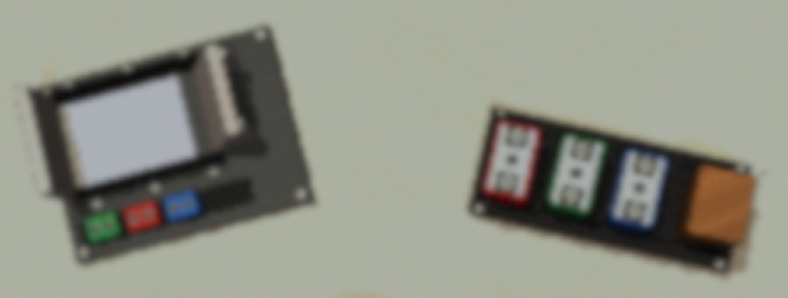

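The crop shows the rack yawed by about -14° and the frame by about +15°. The leaning wall is on the frame's right (-y), with the taps in front. Next I move over the rack for a wrist view.

```bash
python3 -m crank '1 .15 -.1 -.1 0 0 0;1 .3 -.2 -.2 0 0 0;1 .5 -.3 -.2 0 0 0;1 .65 -.4 -.2 0 0 0;1 .8 -.5 -.2 0 0 0;1 1 -.58 -.2 0 0 0;1 1 -.58 -.2 0 0 0;1 1 -.58 -.2 0 0 0' && python3 -m crank '1 .15 -.1 -.1 0 0 0;1 .3 -.2 -.2 0 0 0;1 .5 -.3 -.2 0 0 0;1 .65 -.4 -.2 0 0 0;1 .8 -.5 -.2 0 0 0;1 1 -.58 -.2 0 0 0;1 1 -.58 -.2 0 0 0;1 1 -.58 -.2 0 0 0' && python3 -m crank '1 .15 -.1 0 0 0 0;1 .3 -.2 0 0 0 0;1 .5 -.3 0 0 0 0;1 .65 -.4 0 0 0 0;1 .8 -.5 0 0 0 0;1 1 -.58 0 0 0 0;1 1 -.58 0 0 0 0;1 1 -.58 0 0 0 0' && python3 -m crank '1 .15 -.1 0 0 0 -.045;1 .3 -.2 0 0 0 -.09;1 .5 -.3 0 0 0 -.135;1 .65 -.4 0 0 0 -.18;1 .8 -.5 0 0 0 -.225;1 1 -.58 0 0 0 -.27;1 1 -.58 0 0 0 -.317;1 1 -.58 0 0 0 -.317'
python3 - <<'E'
from h import *
p=r.snapshot("wrist"); cv2.imwrite("pics/w1.png",p["frame"]);s=r.observe();print(s["q"].round(2))
for l in["cell_red","cell_blue","cell_green","wedge","rack"]:
    for d in r.trace(p,l)[:1]:
        m=d["region"]; rc=cv2.minAreaRect(np.argwhere(m)[:,::-1].astype(np.float32))
        print(l,round(d["conf"],2),np.round(d["box"]),np.round(rc[0],1),np.round(rc[1]),round(rc[2],1))
E
```

```text
time_s: 2.1
tool_pos: [258.3, -430.1, 251.9]
ee_rot: [3.095, 0.532, -0.0]
ft_force: [0.9, 0.2, -0.4]
gripper_width: 0.999
finger_force: 0.0
time_s: 2.9
tool_pos: [332.6, -343.2, 271.4]
ee_rot: [3.096, 0.53, -0.001]
ft_force: [0.3, -0.4, 0.7]
gripper_width: 1.002
finger_force: 0.0
time_s: 3.7
tool_pos: [407.4, -255.7, 271.2]
ee_rot: [3.096, 0.529, -0.002]
ft_force: [0.0, 0.4, -0.5]
gripper_width: 1.001
finger_force: 0.0
time_s: 4.5
tool_pos: [482.6, -167.9, 271.1]
ee_rot: [2.469, 1.943, -0.002]
ft_force: [0.6, 0.9, -0.2]
gripper_width: 0.995
finger_force: 0.0
[-0.45 -0.    1.39 -0.    1.76 -0.21]
cell_red 0.63 [252.  76. 317. 118.] [282.  94.] [64. 40.] -0.0
cell_blue 0.66 [293. 361. 387. 409.] [342.5 381.1] [93. 43.] 11.2
cell_green 0.67 [250. 129. 314. 175.] [282. 149.] [46. 62.] 90.0
wedge 0.8 [252. 223. 310. 298.] [280.5 259. ] [72. 55.] 90.0
rack 0.73 [242.  66. 326. 263.] [282. 163.] [196.  86.] 90.0
```

View pics/w1.png

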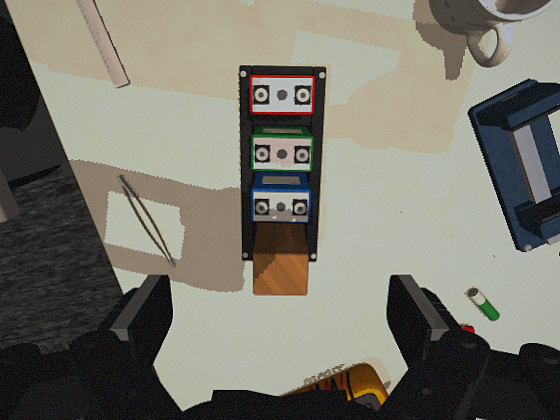

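The wrist view shows the rack straight in the picture. Stud pairs: red (262,95)/(303,95), green (262,154)/(302,154), blue (262,207)/(302,207). The wedge head spans (252..310, 223..296).

Run:
```python
from h import *
p=r.snapshot("wrist")
P=px2w(p,[(262,95),(303,95),(262,154),(302,154),(262,207),(302,207)],99.5)
for i in(0,2,4):
    d=P[i+1]-P[i]; print(((P[i]+P[i+1])/2).round(1),np.linalg.norm(d).round(1),np.degrees(np.arctan2(d[1],d[0])).round(1))
Q=px2w(p,[(243,73.5),(320.5,73),(244.5,257),(314,256.5)],34); print(Q.round(1))
c=Q.mean(0);print(c)
M=np.array([(P[0]+P[1])/2,(P[2]+P[3])/2,(P[4]+P[5])/2])[:,:2]
d=M[0]-M[2]; yaw=-np.arctan2(d[0],d[1]); print("yaw",np.degrees(yaw),np.linalg.norm(d)); 
o=M.mean(0)-24*np.array([-np.sin(yaw),np.cos(yaw)]); print("rack origin",o)
t=px2w(p,[(252,251),(310,251),(253.5,295),(307.5,295)],111);print(t.round(1))
s=r.observe();Rt=R.from_rotvec(s["ee_rot"]).as_matrix()
rx=np.array([np.cos(yaw),np.sin(yaw),0])
print("tool y angle",np.degrees(np.arctan2(Rt[1,1],Rt[0,1])))
for n,m in zip("rgb",M): print(n,(Rt.T@(np.r_[m,96]-s["tool_pos"])).round(1))
```

```text
[503.5 -95.3  99.5] 33.2 -13.6
[ 491.9 -141.8   99.5] 33.9 -13.6
[ 481.  -187.5   99.5] 35.4 -13.6
[[ 471.6  -67.6   34. ]
 [ 544.2  -84.6   34. ]
 [ 422.5 -254.3   34. ]
 [ 498.  -271.9   34. ]]
[ 484.08400215 -169.58084552   34.        ]
yaw -13.699738306807273 94.89534366778389
rack origin [ 486.46831192 -164.85906301]
[[ 446.5 -217.4  111. ]
 [ 496.4 -229.5  111. ]
 [ 436.5 -260.3  111. ]
 [ 484.9 -272.   111. ]]
tool y angle -13.636340220728215
r [ 75.1   3.2 175.4]
g [ 27.2   2.9 175.4]
b [-19.8   3.1 175.4]
```

```bash
python3 -m crank '1 .1 .03 .1 0 0 0;1 .27 .03 .2 0 0 0;1 .27 .03 .4 0 0 0;1 .27 .03 .6 0 0 0;1 .27 .03 .8 0 0 0;1 .27 .03 1 0 0 0;1 .27 .03 1 0 0 0;1 .27 .03 1 0 0 0' && python3 -m crank '1 0 0 .2 0 0 0;1 0 0 .4 0 0 0;1 0 0 .6 0 0 0;1 0 0 .75 0 0 0;1 0 0 .9 0 0 0;1 0 0 1 0 0 0;1 0 0 1 0 0 0;1 0 0 1 0 0 0' && python3 -m crank '1 0 0 .13 0 0 0;1 0 0 .13 0 0 0;.3 0 0 .13 0 0 0;.3 0 0 .13 0 0 0;.3 0 0 .13 0 0 0;.3 0 0 .13 0 0 0;.3 0 0 .13 0 0 0;.3 0 0 .13 0 0 0' 50
```

```text
time_s: 5.65
tool_pos: [492.1, -140.9, 170.9]
ee_rot: [-2.467, -1.944, 0.001]
ft_force: [-0.0, 1.3, 0.8]
gripper_width: 0.999
finger_force: 0.0
time_s: 6.45
tool_pos: [492.9, -141.7, 72.3]
ee_rot: [2.466, 1.943, 0.001]
ft_force: [-0.6, 0.5, 1.0]
gripper_width: 1.0
finger_force: 0.0
time_s: 7.25
tool_pos: [492.4, -141.5, 58.8]
ee_rot: [2.467, 1.944, 0.0]
ft_force: [-1.6, -0.0, 4.1]
gripper_width: 0.624
finger_force: 53.1
```

```bash
python3 -m crank '.3 0 0 -.1 0 0 0;.3 0 0 -.25 0 0 0;.3 0 0 -.4 0 0 0;.3 0 0 -.55 0 0 0;.3 0 0 -.7 0 0 0;.3 0 0 -.85 0 0 0;.3 0 0 -1 0 0 0;.3 0 0 -1 0 0 0' && python3 -m crank '.3 0 0 -.2 0 0 0;.3 0 0 -.4 0 0 0;.3 .15 0 -.6 0 0 0;.3 .3 0 -.8 0 0 0;.3 .5 0 -1 0 0 0;.3 .7 0 -1 0 0 0;.3 .85 0 -1 0 0 0;.3 1 0 -1 0 0 0' && python3 -m crank '.3 .2 0 0 0 0 -.03;.3 .4 -.02 0 0 0 -.06;.3 .55 -.04 0 0 0 -.09;.3 .7 -.06 0 0 0 -.12;.3 .85 -.08 0 0 0 -.14;.3 1 -.08 0 0 0 -.162;.3 1 -.08 0 0 0 -.162;.3 1 -.08 0 0 0 -.162'  && python3 -m crank '.3 .1 0 0 0 0 0;.3 .2 0 0 0 0 0;.3 .3 0 0 0 0 0;.3 .4 0 0 0 0 0;.3 .47 0 0 0 0 0;.3 .47 0 0 0 0 0;.3 .47 0 0 0 0 0;.3 .47 0 0 0 0 0'
python3 - <<'E'
from h import *
p=r.snapshot("wrist"); cv2.imwrite("pics/w2.png",cv2.resize(p["frame"],(800,600),interpolation=cv2.INTER_CUBIC))
for l in["tap_red","tap_blue","tap_green"]:
    for d in r.trace(p,l)[:2]:
        m=d["region"]; rc=cv2.minAreaRect(np.argwhere(m)[:,::-1].astype(np.float32))
        print(l,round(d["conf"],2),np.round(d["box"]),px2w(p,rc[0],17).round(1),np.round(rc[1]),round(rc[2],1))
E
```

```text
time_s: 8.05
tool_pos: [493.3, -141.9, 160.5]
ee_rot: [2.465, 1.942, 0.003]
ft_force: [-1.5, 0.3, -2.1]
gripper_width: 0.627
finger_force: 53.2
time_s: 8.85
tool_pos: [515.2, -43.4, 256.7]
ee_rot: [-2.466, -1.943, 0.003]
ft_force: [-0.5, -0.4, -3.4]
gripper_width: 0.625
finger_force: 53.3
time_s: 9.65
tool_pos: [530.8, 54.8, 257.1]
ee_rot: [-1.899, -2.501, 0.003]
ft_force: [-0.2, 0.2, -2.4]
gripper_width: 0.625
finger_force: 53.3
time_s: 10.45
tool_pos: [518.6, 99.9, 258.3]
ee_rot: [1.899, 2.502, -0.0]
ft_force: [-0.2, 0.8, -3.5]
gripper_width: 0.624
finger_force: 53.4
tap_red 0.63 [248.  51. 269.  79.] [[471.4 194.7  17. ]] [28. 17.] 90.0
tap_blue 0.77 [247.  84. 270. 111.] [[478.5 161.9  17. ]] [26. 20.] 90.0
tap_green 0.74 [250.  13. 268.  42.] [[463.6 226.   17. ]] [29. 18.] 90.0
```

View pics/w2.png

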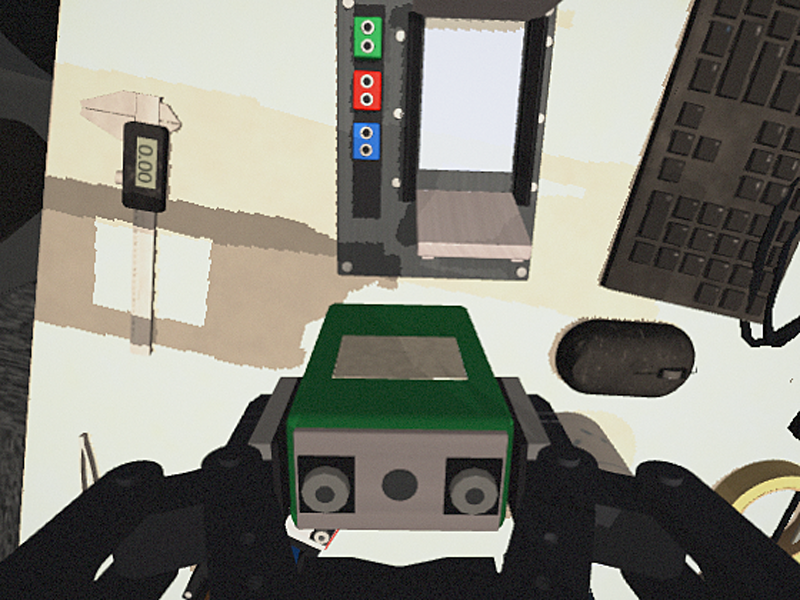

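The wrist view (800x600) shows the base corners at (338,275) and (528,279), and the taps green (368,36), red (367,90), blue (366,141). The bed lies between the rails at x≈415..525, and the leaning wall's top edge is near y≈255. I have the green cell in hand.

Run:
```python
from h import *
p=r.snapshot("wrist"); s=r.observe();Rt=R.from_rotvec(s["ee_rot"]).as_matrix()
f=lambda L,z: px2w(p,np.array(L)*.7,z)
T=f([(368,36.5),(367,90.5),(366,141.5)],28); d=T[0]-T[2]; yaw=-np.arctan2(d[0],d[1])
print(T.round(1),np.linalg.norm(d),"yaw",np.degrees(yaw))
B=f([(338,275),(528,279)],11); e=B[1]-B[0]; print(B.round(1),np.linalg.norm(e),np.degrees(np.arctan2(e[1],e[0])))
c,sn=np.cos(yaw),np.sin(yaw); F=np.array([[c,-sn],[sn,c]])
o1=T[:,:2].mean(0)-F@[-70,34]; o2=B[:,:2].mean(0)-F@[-19,-97]; print("origins",o1,o2)
S=f([(401,36),(399,114),(397,183),(548,42),(541,118),(534,187)],11); print(((S[:,:2]-o1)@F).round(1))
print("wall top",((f([(418,244),(530,246),(418,257),(531,259)],86)[:,:2]-o1)@F).round(1))
print("bed", ((f([(424,18),(522,19),(419,168),(516,176)],12)[:,:2]-o1)@F).round(1))
print("tool y ang",np.degrees(np.arctan2(Rt[1,1],Rt[0,1])))
```

```text
[[464.1 225.2  28. ]
 [471.7 193.6  28. ]
 [479.3 162.2  28. ]] 64.81045700087208 yaw 13.553774354600717
[[482.6  61.8  11. ]
 [622.4  97.8  11. ]] 144.41791677764985 14.437353365845805
origins [547.72288865 177.02357323] [548.22260037 178.51390015]
[[-49.   70.2]
 [-48.4  20.6]
 [-48.1 -26.6]
 [ 49.8  70.4]
 [ 50.6  21.8]
 [ 50.9 -25.7]]
wall top [[-34.2 -55.4]
 [ 33.3 -54.1]
 [-33.8 -63.4]
 [ 34.8 -62.1]]
bed [[-34.2  81.5]
 [ 30.7  83.5]
 [-32.8 -15.5]
 [ 36.9 -18.4]]
tool y ang 15.604071062158042
```

```bash
cat >> h.py <<'E'
O=np.array([548.3,178.0]); YF=np.radians(14.2)
OR=np.array([486.2,-164.8]); YR=np.radians(-13.7)
def rel(o,yaw,x,y,z):
    "tool-axes shift (crank units) and turn to reach point x,y,z of a frame"
    s=r.observe();Rt=R.from_rotvec(s["ee_rot"]).as_matrix()
    c,n=np.cos(yaw),np.sin(yaw); w=np.r_[o+np.array([[c,-n],[n,c]])@[x,y],z]
    a=np.arctan2(Rt[1,1],Rt[0,1]); tgt=np.array([[n*-1,c,0],[c,n,0],[0,0,-1]]).T
    print("shift",(Rt.T@(w-s["tool_pos"])/100).round(3),"turn",(R.from_matrix(Rt.T@tgt).as_rotvec()/np.pi).round(4),"t",round(s["time_s"],1))
E
python3 -m crank '.3 .15 .1 0 0 0 .008;.3 .3 .2 0 0 0 .008;.3 .5 .3 0 0 0 .008;.3 .65 .4 0 0 0 .008;.3 .8 .51 0 0 0 .008;.3 1 .51 0 0 0 .008;.3 1 .51 0 0 0 .008;.3 1 .51 0 0 0 .008' && python3 -c "
from h import *
rel(O,YF,0,63.5,66)"
```

```text
time_s: 11.5
tool_pos: [540.9, 210.5, 258.1]
ee_rot: [1.929, 2.479, -0.001]
ft_force: [-0.7, -0.3, -2.3]
gripper_width: 0.624
finger_force: 53.5
shift [ 0.304 -0.007  1.921] turn [-0.0001  0.0003  0.0002] t 11.5
```

```bash
python3 -m crank '.3 .15 0 0 0 0 0;.3 .305 -.005 .1 0 0 0;.3 .305 -.005 .25 0 0 0;.3 .305 -.005 .4 0 0 0;.3 .305 -.005 .55 0 0 0;.3 .305 -.005 .7 0 0 0;.3 .305 -.005 .85 0 0 0;.3 .305 -.005 .85 0 0 0' && python3 -m crank '.3 0 0 .15 0 0 0;.3 0 0 .3 0 0 0;.3 0 0 .45 0 0 0;.3 0 0 .6 0 0 0;.3 0 0 .75 0 0 0;.3 0 0 .85 0 0 0;.3 0 0 .95 0 0 0;.3 0 0 .95 0 0 0' && python3 -m crank '.3 0 0 .03 0 0 0;.3 0 0 .06 0 0 0;.3 0 0 .08 0 0 0;.3 0 0 .1 0 0 0;.3 0 0 .11 0 0 0;.3 0 0 .115 0 0 0;.3 0 0 .115 0 0 0;.3 0 0 .115 0 0 0'; python3 -c "
from h import *
rel(O,YF,0,63.5,65)"
```

```text
time_s: 12.3
tool_pos: [531.1, 238.7, 169.3]
ee_rot: [-1.928, -2.476, 0.009]
ft_force: [-0.2, -0.3, -2.8]
gripper_width: 0.627
finger_force: 53.4
time_s: 13.1
tool_pos: [531.7, 239.2, 76.2]
ee_rot: [-1.929, -2.477, 0.005]
ft_force: [-0.5, 0.7, -3.3]
gripper_width: 0.621
finger_force: 53.5
time_s: 13.9
tool_pos: [532.8, 239.6, 66.9]
ee_rot: [1.93, 2.479, 0.0]
ft_force: [-0.4, -0.5, -2.8]
gripper_width: 0.626
finger_force: 53.5
shift [-0.001 -0.001  0.019] turn [ 0.0001  0.     -0.    ] t 13.9
```

```bash
python3 -m crank '.3 0 0 .01 0 0 0;.3 0 0 .02 0 0 0;.3 0 0 .025 0 0 0;.3 0 0 .025 0 0 0;.3 0 0 .025 0 0 0;.8 0 0 .025 0 0 0;1 0 0 .025 0 0 0;1 0 0 .025 0 0 0' && python3 -m crank '1 0 0 0 0 0 0;1 0 0 -.1 0 0 0;1 0 0 -.25 0 0 0;1 0 0 -.4 0 0 0;1 0 0 -.55 0 0 0;1 0 0 -.7 0 0 0;1 0 0 -.85 0 0 0;1 0 0 -1 0 0 0' && python3 -m crank '1 -.1 0 -.1 0 0 0;1 -.2 0 -.2 0 0 0;1 -.35 0 -.3 0 0 0;1 -.5 0 -.4 0 0 0;1 -.7 0 -.5 0 0 0;1 -.85 0 -.6 0 0 0;1 -1 0 -.6 0 0 0;1 -1 0 -.6 0 0 0'
python3 - <<'E'
from h import *
p=r.snapshot("wrist"); cv2.imwrite("pics/w3.png",p["frame"]); rel(OR,YR,0,72,100)
E
```

```text
time_s: 14.7
tool_pos: [533.1, 239.7, 64.4]
ee_rot: [1.93, 2.478, 0.001]
ft_force: [0.2, 0.4, 0.2]
gripper_width: 0.999
finger_force: 0.0
time_s: 15.5
tool_pos: [532.8, 239.6, 165.9]
ee_rot: [1.93, 2.478, 0.001]
ft_force: [0.8, 0.8, -0.3]
gripper_width: 1.001
finger_force: 0.0
time_s: 16.3
tool_pos: [557.9, 140.4, 224.3]
ee_rot: [1.933, 2.475, -0.001]
ft_force: [-0.1, 0.2, 0.9]
gripper_width: 1.002
finger_force: 0.0
shift [-2.163 -1.099  1.238] turn [-3.000e-04 -1.000e-04  1.543e-01] t 16.4
```

View pics/w3.png

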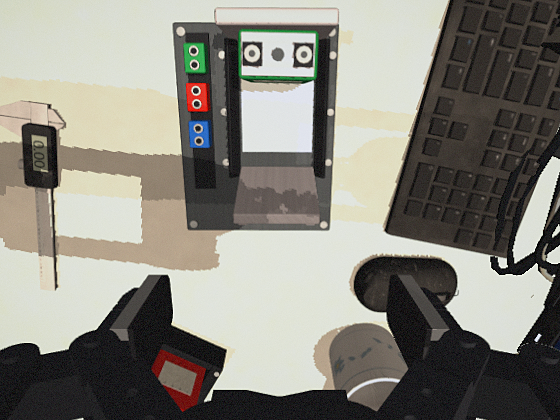

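The green cell stands upright in the frame at (279,55), square to the end wall. Next is the red one.

```bash
python3 -m crank '1 -.15 -.15 0 0 0 0;1 -.35 -.3 0 0 0 0;1 -.55 -.45 0 0 0 0;1 -.7 -.6 0 0 0 0;1 -.85 -.75 0 0 0 0;1 -1 -.9 0 0 0 0;1 -1 -1 0 0 0 0;1 -1 -1 0 0 0 0' && python3 -m crank '1 -.2 0 0 0 0 .02;1 -.4 -.05 0 0 0 .04;1 -.6 -.1 0 0 0 .07;1 -.8 -.1 0 0 0 .1;1 -1 -.1 0 0 0 .13;1 -1 -.1 0 0 0 .154;1 -1 -.1 0 0 0 .154;1 -1 -.1 0 0 0 .154'
python3 - <<'E'
from h import *
p=r.snapshot("top"); rel(OR,YR,0,72,58.5)
E
```

```text
time_s: 17.15
tool_pos: [483.8, 21.8, 224.0]
ee_rot: [-1.929, -2.478, -0.0]
ft_force: [-0.7, 0.0, 0.0]
gripper_width: 1.001
finger_force: 0.0
time_s: 17.95
tool_pos: [499.9, -77.2, 224.0]
ee_rot: [-2.464, -1.947, -0.0]
ft_force: [0.2, -0.6, -0.5]
gripper_width: 0.999
finger_force: 0.0
shift [-0.164  0.074  1.656] turn [-0.0001 -0.0001  0.0018] t 18.0
```

```bash
python3 -m crank '1 -.165 .075 0 0 0 .002;1 -.165 .075 .15 0 0 .002;1 -.165 .075 .3 0 0 .002;1 -.165 .075 .45 0 0 .002;1 -.165 .075 .6 0 0 .002;1 -.165 .075 .75 0 0 .002;1 -.165 .075 .9 0 0 .002;1 -.165 .075 .9 0 0 .002' && python3 -m crank '1 0 0 .15 0 0 0;1 0 0 .3 0 0 0;1 0 0 .45 0 0 0;1 0 0 .6 0 0 0;1 0 0 .7 0 0 0;1 0 0 .755 0 0 0;1 0 0 .755 0 0 0;.3 0 0 .755 0 0 0' && python3 -m crank '.3 0 0 0 0 0 0;.3 0 0 0 0 0 0;.3 0 0 0 0 0 0;.3 0 0 0 0 0 0;.3 0 0 -.1 0 0 0;.3 0 0 -.25 0 0 0;.3 0 0 -.4 0 0 0;.3 0 0 -.55 0 0 0' 50 && python3 -m crank '.3 0 0 -.15 0 0 0;.3 0 0 -.3 0 0 0;.3 0 0 -.45 0 0 0;.3 0 0 -.6 0 0 0;.3 0 0 -.75 0 0 0;.3 0 0 -.9 0 0 0;.3 0 0 -1 0 0 0;.3 0 0 -1 0 0 0'; python3 -c "
from h import *
rel(O,YF,0,29.5,66)"
```

```text
time_s: 18.8
tool_pos: [500.9, -95.0, 130.5]
ee_rot: [-2.469, -1.934, 0.006]
ft_force: [0.2, -0.1, 0.0]
gripper_width: 0.997
finger_force: 0.0
time_s: 19.6
tool_pos: [503.5, -96.1, 59.4]
ee_rot: [2.473, 1.936, 0.001]
ft_force: [-0.3, 0.4, 0.3]
gripper_width: 0.859
finger_force: 0.0
time_s: 20.4
tool_pos: [502.7, -95.9, 113.7]
ee_rot: [-2.473, -1.936, 0.001]
ft_force: [-0.6, -0.6, -3.5]
gripper_width: 0.624
finger_force: 53.5
time_s: 21.2
tool_pos: [504.1, -96.3, 216.1]
ee_rot: [2.471, 1.934, 0.003]
ft_force: [-0.3, 0.1, -3.3]
gripper_width: 0.623
finger_force: 53.6
shift [ 3.03  -0.374  1.498] turn [ 0.0012  0.0004 -0.156 ] t 21.2
```

```bash
python3 -m crank '.3 .15 0 0 0 0 0;.3 .35 -.02 0 0 0 0;.3 .5 -.05 0 0 0 0;.3 .65 -.1 0 0 0 0;.3 .8 -.12 0 0 0 0;.3 1 -.12 0 0 0 0;.3 1 -.12 0 0 0 0;.3 1 -.12 0 0 0 0' && python3 -m crank '.3 .15 0 0 0 0 -.02;.3 .35 -.02 0 0 0 -.05;.3 .5 -.05 0 0 0 -.08;.3 .65 -.1 0 0 0 -.11;.3 .8 -.12 0 0 0 -.13;.3 1 -.12 0 0 0 -.156;.3 1 -.12 0 0 0 -.156;.3 1 -.12 0 0 0 -.156'; python3 -c "
from h import *
rel(O,YF,0,29.5,66)"
```

```text
time_s: 22.0
tool_pos: [515.3, 4.6, 213.4]
ee_rot: [-2.472, -1.938, 0.002]
ft_force: [0.6, 0.6, -2.5]
gripper_width: 0.626
finger_force: 53.6
time_s: 22.8
tool_pos: [527.7, 103.4, 213.5]
ee_rot: [1.931, 2.478, -0.002]
ft_force: [-0.2, -0.2, -2.8]
gripper_width: 0.621
finger_force: 53.6
shift [0.969 0.383 1.474] turn [-0.0003  0.0003 -0.0004] t 22.8
```

```bash
python3 -m crank '.3 .15 .1 0 0 0 0;.3 .35 .2 0 0 0 0;.3 .5 .3 0 0 0 0;.3 .65 .383 0 0 0 0;.3 .8 .383 0 0 0 0;.3 .96 .383 0 0 0 0;.3 .96 .383 0 0 0 0;.3 .96 .383 0 0 0 0' && python3 -c "
from h import *
rel(O,YF,0,28.5,66)
p=r.snapshot('wrist');cv2.imwrite('pics/w4.png',p['frame'])"
```

```text
time_s: 23.6
tool_pos: [541.0, 206.6, 213.8]
ee_rot: [1.928, 2.479, -0.001]
ft_force: [-0.1, -0.6, -2.7]
gripper_width: 0.624
finger_force: 53.7
shift [-9.000e-03  1.000e-03  1.478e+00] turn [-0.0001  0.0003  0.0002] t 23.6
```

View pics/w4.png

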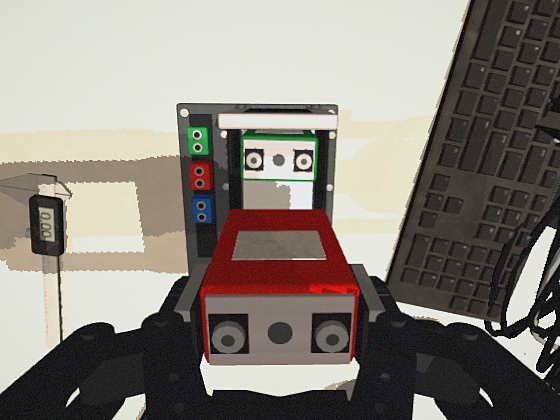

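Green's studs are at (255,160) and (304,160). Before lowering, I check the clearance.

```bash
python3 -c "
from h import *
p=r.snapshot('wrist');c,n=np.cos(YF),np.sin(YF);F=np.array([[c,-n],[n,c]])
for uv,z in[((255,160),105.5),((304,160),105.5),((280,180),102),((228,336),160),((333,335),160)]: print(((px2w(p,uv,z)[0,:2]-O)@F).round(1))"
```

```text
[-15.4  61.9]
[17.9 62. ]
[ 1.6 47.2]
[-30.6 -38.5]
[ 34.6 -37.6]
```

```bash
python3 -m crank '.3 -.012 0 0 0 0 0;.3 -.012 0 .1 0 0 0;.3 -.012 0 .25 0 0 0;.3 -.012 0 .4 0 0 0;.3 -.012 0 .55 0 0 0;.3 -.012 0 .7 0 0 0;.3 -.012 0 .85 0 0 0;.3 -.012 0 .85 0 0 0' && python3 -m crank '.3 0 0 .1 0 0 0;.3 0 0 .2 0 0 0;.3 0 0 .3 0 0 0;.3 0 0 .4 0 0 0;.3 0 0 .5 0 0 0;.3 0 0 .57 0 0 0;.3 0 0 .6 0 0 0;.3 0 0 .6 0 0 0'; python3 -c "
from h import *
rel(O,YF,0,28,64.5)"
```

```text
time_s: 24.5
tool_pos: [539.7, 204.7, 124.9]
ee_rot: [-1.928, -2.476, 0.009]
ft_force: [-0.8, -1.1, -3.9]
gripper_width: 0.623
finger_force: 53.6
time_s: 25.3
tool_pos: [541.4, 205.1, 68.1]
ee_rot: [-1.93, -2.478, 0.001]
ft_force: [-0.3, -1.0, -2.1]
gripper_width: 0.625
finger_force: 53.8
shift [0.    0.001 0.036] turn [-0.0004  0.     -0.0001] t 25.3
```

```bash
python3 -m crank '.3 0 0 .02 0 0 0;.3 0 0 .03 0 0 0;.3 0 0 .036 0 0 0;.3 0 0 .036 0 0 0;.3 0 0 .036 0 0 0;.8 0 0 .036 0 0 0;1 0 0 .036 0 0 0;1 0 0 .036 0 0 0' && python3 -m crank '1 0 0 0 0 0 0;1 0 0 -.1 0 0 0;1 0 0 -.25 0 0 0;1 0 0 -.4 0 0 0;1 0 0 -.55 0 0 0;1 0 0 -.7 0 0 0;1 0 0 -.85 0 0 0;1 0 0 -1 0 0 0' && python3 -m crank '1 -.1 0 -.1 0 0 0;1 -.2 -.1 -.2 0 0 0;1 -.35 -.2 -.3 0 0 0;1 -.5 -.3 -.4 0 0 0;1 -.7 -.4 -.5 0 0 0;1 -.85 -.5 -.6 0 0 0;1 -1 -.6 -.6 0 0 0;1 -1 -.6 -.6 0 0 0'
python3 - <<'E'
from h import *
p=r.snapshot("wrist"); cv2.imwrite("pics/w5.png",p["frame"]); rel(OR,YR,0,-24,100)
for l in["cell_red","cell_green"]:
    for d in r.trace(p,l)[:1]: print(l,d["conf"],d["box"])
E
```

```text
time_s: 26.1
tool_pos: [542.0, 205.3, 65.5]
ee_rot: [1.93, 2.478, 0.001]
ft_force: [0.1, 0.2, 0.9]
gripper_width: 0.996
finger_force: 0.0
time_s: 26.9
tool_pos: [541.7, 205.3, 166.8]
ee_rot: [1.93, 2.478, 0.001]
ft_force: [0.2, -0.5, -0.2]
gripper_width: 1.001
finger_force: 0.0
time_s: 27.7
tool_pos: [507.1, 90.8, 226.1]
ee_rot: [1.934, 2.474, -0.0]
ft_force: [-1.2, -0.1, 0.8]
gripper_width: 1.004
finger_force: 0.0
shift [-2.652 -0.94   1.257] turn [ 0.0002 -0.      0.1541] t 27.8
cell_red 0.74 [315.5, 28.6, 410.8, 85.1]
cell_green 0.74 [316.5, 0.0, 413.8, 37.9]
```

View pics/w5.png

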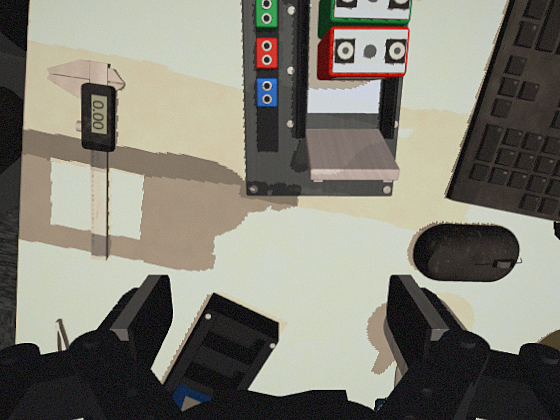

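Red stands upright behind green at (370,50). Next is blue.

```bash
python3 -m crank '1 -.15 -.1 0 0 0 0;1 -.35 -.15 0 0 0 0;1 -.5 -.2 0 0 0 0;1 -.65 -.25 0 0 0 0;1 -.8 -.3 0 0 0 0;1 -.9 -.32 0 0 0 0;1 -.9 -.32 0 0 0 0;1 -.9 -.32 0 0 0 0' && python3 -m crank '1 -.15 -.1 0 0 0 0;1 -.35 -.15 0 0 0 .03;1 -.5 -.2 0 0 0 .06;1 -.65 -.25 0 0 0 .09;1 -.8 -.3 0 0 0 .12;1 -.9 -.32 0 0 0 .154;1 -.9 -.32 0 0 0 .154;1 -.9 -.32 0 0 0 .154'
python3 -c "
from h import *
rel(OR,YR,0,-24,58.5)"
```

```text
time_s: 28.65
tool_pos: [499.1, -1.0, 225.0]
ee_rot: [-1.929, -2.478, -0.0]
ft_force: [-0.3, 1.3, -0.5]
gripper_width: 0.998
finger_force: 0.0
time_s: 29.45
tool_pos: [490.2, -95.8, 225.1]
ee_rot: [-2.464, -1.947, -0.001]
ft_force: [-0.1, 0.7, 0.1]
gripper_width: 0.996
finger_force: 0.0
shift [-0.921  0.119  1.666] turn [-0.0001 -0.0002  0.0018] t 29.4
```

```bash
python3 -m crank '1 -.15 .05 0 0 0 .002;1 -.35 .12 0 0 0 .002;1 -.5 .12 .1 0 0 .002;1 -.65 .12 .2 0 0 .002;1 -.8 .12 .3 0 0 .002;1 -.92 .12 .4 0 0 .002;1 -.92 .12 .5 0 0 .002;1 -.92 .12 .7 0 0 .002' && python3 -m crank '1 0 0 .1 0 0 0;1 0 0 .25 0 0 0;1 0 0 .4 0 0 0;1 0 0 .55 0 0 0;1 0 0 .7 0 0 0;1 0 0 .85 0 0 0;1 0 0 .965 0 0 0;1 0 0 .965 0 0 0'; python3 -c "
from h import *
rel(OR,YR,0,-24,58.5)"; python3 -m crank '.3 0 0 0 0 0 0;.3 0 0 0 0 0 0;.3 0 0 0 0 0 0;.3 0 0 0 0 0 0;.3 0 0 -.1 0 0 0;.3 0 0 -.25 0 0 0;.3 0 0 -.4 0 0 0;.3 0 0 -.55 0 0 0' 50 && python3 -m crank '.3 0 0 -.15 0 0 0;.3 0 0 -.3 0 0 0;.3 0 0 -.45 0 0 0;.3 0 0 -.6 0 0 0;.3 0 0 -.75 0 0 0;.3 0 0 -.9 0 0 0;.3 0 0 -1 0 0 0;.3 0 0 -1 0 0 0' && python3 -m crank '.3 .15 0 0 0 0 0;.3 .35 -.02 0 0 0 0;.3 .5 -.05 0 0 0 0;.3 .65 -.1 0 0 0 0;.3 .8 -.12 0 0 0 0;.3 1 -.12 0 0 0 0;.3 1 -.12 0 0 0 0;.3 1 -.12 0 0 0 0' && python3 -m crank '.3 .15 0 0 0 0 -.02;.3 .35 -.02 0 0 0 -.05;.3 .5 -.05 0 0 0 -.08;.3 .65 -.1 0 0 0 -.11;.3 .8 -.12 0 0 0 -.13;.3 1 -.12 0 0 0 -.156;.3 1 -.12 0 0 0 -.156;.3 1 -.12 0 0 0 -.156'; python3 -c "
from h import *
rel(O,YF,0,-6.5,64.5)"
```

```text
time_s: 30.25
tool_pos: [480.8, -189.5, 155.5]
ee_rot: [2.473, 1.934, 0.003]
ft_force: [0.4, -1.1, -0.2]
gripper_width: 1.001
finger_force: 0.0
time_s: 31.05
tool_pos: [478.9, -187.9, 56.6]
ee_rot: [-2.47, -1.935, 0.003]
ft_force: [-0.0, -0.1, 0.2]
gripper_width: 0.999
finger_force: 0.0
shift [ 0.001  0.016 -0.019] turn [-0.0013 -0.0004 -0.0009] t 31.1
time_s: 31.85
tool_pos: [480.1, -188.8, 114.2]
ee_rot: [-2.473, -1.936, 0.0]
ft_force: [-0.1, -0.1, -2.8]
gripper_width: 0.625
finger_force: 53.0
time_s: 32.65
tool_pos: [481.1, -189.4, 216.0]
ee_rot: [2.471, 1.934, 0.003]
ft_force: [-0.1, -0.2, -2.0]
gripper_width: 0.62
finger_force: 53.1
time_s: 33.45
tool_pos: [492.5, -88.4, 213.7]
ee_rot: [2.472, 1.938, -0.001]
ft_force: [-0.8, -0.5, -2.5]
gripper_width: 0.624
finger_force: 53.1
time_s: 34.25
tool_pos: [504.9, 10.4, 213.6]
ee_rot: [1.931, 2.477, -0.002]
ft_force: [0.3, -0.2, -2.6]
gripper_width: 0.623
finger_force: 53.2
shift [1.455 0.831 1.489] turn [-0.0002  0.0003 -0.0004] t 34.2
```

```bash
python3 -m crank '.3 .15 .1 0 0 0 0;.3 .35 .2 0 0 0 0;.3 .5 .3 0 0 0 0;.3 .65 .4 0 0 0 0;.3 .8 .5 0 0 0 0;.3 .9 .6 0 0 0 0;.3 .9 .6 0 0 0 0;.3 .9 .6 0 0 0 0' && python3 -m crank '.3 .15 .1 0 0 0 0;.3 .35 .23 0 0 0 0;.3 .555 .231 0 0 0 0;.3 .555 .231 0.1 0 0 0;.3 .555 .231 0.2 0 0 0;.3 .555 .231 0.3 0 0 0;.3 .555 .231 0.4 0 0 0;.3 .555 .231 0.4 0 0 0'
python3 -c "
from h import *
rel(O,YF,0,-6.5,64.5)
p=r.snapshot('wrist');cv2.imwrite('pics/w6.png',p['frame'])"
```

```text
time_s: 35.05
tool_pos: [541.1, 112.1, 213.4]
ee_rot: [1.931, 2.478, -0.002]
ft_force: [-0.5, 0.0, -2.5]
gripper_width: 0.625
finger_force: 53.3
time_s: 35.85
tool_pos: [548.6, 171.5, 170.9]
ee_rot: [-1.93, -2.475, 0.006]
ft_force: [0.5, -0.7, -3.2]
gripper_width: 0.627
finger_force: 53.4
shift [-1.000e-03  1.800e-02  1.064e+00] turn [-0.0016  0.     -0.0004] t 35.9
```

View pics/w6.png

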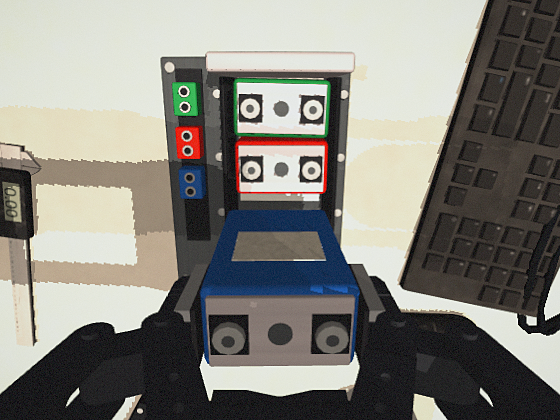

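Green (281,108) and red (281,167) are both square in the row. Blue is held just before its slot.

```bash
python3 -m crank '.3 0 0 0 0 0 0;.3 0 0 .1 0 0 0;.3 0 0 .25 0 0 0;.3 0 0 .4 0 0 0;.3 0 0 .55 0 0 0;.3 0 0 .7 0 0 0;.3 0 0 .8 0 0 0;.3 0 0 .8 0 0 0' && python3 -m crank '.3 0 0 .05 0 0 0;.3 0 0 .1 0 0 0;.3 0 0 .15 0 0 0;.3 0 0 .18 0 0 0;.3 0 0 .2 0 0 0;.3 0 0 .21 0 0 0;.3 0 0 .21 0 0 0;.3 0 0 .21 0 0 0' ; python3 -c "
from h import *
rel(O,YF,0,-6.5,64.5)"
```

```text
time_s: 36.7
tool_pos: [548.3, 172.1, 90.9]
ee_rot: [-1.928, -2.476, 0.006]
ft_force: [0.1, 0.0, -2.2]
gripper_width: 0.624
finger_force: 53.4
time_s: 37.5
tool_pos: [550.0, 172.5, 72.9]
ee_rot: [1.93, 2.479, 0.0]
ft_force: [0.6, 0.4, -3.0]
gripper_width: 0.623
finger_force: 53.4
shift [-0.007 -0.003  0.084] turn [ 0.0001  0.     -0.0001] t 37.5
```

```bash
python3 -m crank '.3 0 0 .03 0 0 0;.3 0 0 .06 0 0 0;.3 0 0 .082 0 0 0;.3 0 0 .082 0 0 0;.3 0 0 .082 0 0 0;.8 0 0 .082 0 0 0;1 0 0 .082 0 0 0;1 0 0 .082 0 0 0' && python3 -m crank '1 0 0 0 0 0 0;1 0 0 -.1 0 0 0;1 0 0 -.25 0 0 0;1 0 0 -.4 0 0 0;1 0 0 -.55 0 0 0;1 0 0 -.7 0 0 0;1 0 0 -.85 0 0 0;1 0 0 -1 0 0 0' && python3 -m crank '1 -.1 0 -.1 0 0 0;1 -.2 -.1 -.2 0 0 0;1 -.35 -.2 -.3 0 0 0;1 -.5 -.3 -.4 0 0 0;1 -.7 -.4 -.5 0 0 0;1 -.85 -.5 -.6 0 0 0;1 -1 -.6 -.7 0 0 0;1 -1 -.6 -.7 0 0 0'
python3 - <<'E'
from h import *
rel(OR,YR,0,-84.5,84)
p=r.snapshot("top"); cv2.imwrite("pics/top7.png",cv2.resize(p["frame"][185:270,125:350],None,fx=3.5,fy=3.5,interpolation=cv2.INTER_CUBIC))
E
```

```text
time_s: 38.3
tool_pos: [550.0, 172.5, 64.3]
ee_rot: [1.93, 2.479, 0.0]
ft_force: [-0.3, -0.6, 0.4]
gripper_width: 0.999
finger_force: 0.0
time_s: 39.1
tool_pos: [549.9, 172.5, 166.1]
ee_rot: [1.93, 2.478, 0.001]
ft_force: [1.1, 0.1, 0.1]
gripper_width: 1.0
finger_force: 0.0
time_s: 39.9
tool_pos: [515.9, 57.9, 236.7]
ee_rot: [1.933, 2.473, 0.002]
ft_force: [0.1, 0.4, 0.4]
gripper_width: 1.001
finger_force: 0.0
shift [-2.835 -1.223  1.529] turn [0.0011 0.0003 0.1537] t 39.9
```

View pics/top7.png

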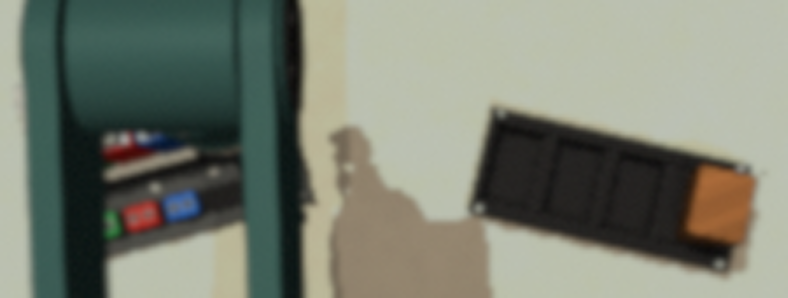

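The rack now holds only the wedge, at crop (720,205). The arm hides most of the frame.

```bash
python3 -m crank '1 -.15 -.1 0 0 0 0;1 -.35 -.2 0 0 0 0;1 -.5 -.3 0 0 0 0;1 -.65 -.4 0 0 0 0;1 -.8 -.45 0 0 0 0;1 -.95 -.5 0 0 0 0;1 -1 -.5 0 0 0 0;1 -1 -.5 0 0 0 0' && python3 -m crank '1 -.15 -.1 0 0 0 0;1 -.35 -.2 0 0 0 .03;1 -.5 -.3 0 0 0 .06;1 -.65 -.4 0 0 0 .09;1 -.8 -.45 0 0 0 .12;1 -.95 -.5 0 0 0 .154;1 -1 -.5 0 0 0 .154;1 -1 -.5 0 0 0 .154'
python3 -c "
from h import *
rel(OR,YR,0,-84.5,84)"
```

```text
time_s: 40.75
tool_pos: [492.1, -48.5, 233.9]
ee_rot: [-1.93, -2.477, 0.0]
ft_force: [-0.3, -0.6, -0.0]
gripper_width: 0.998
finger_force: 0.0
time_s: 41.55
tool_pos: [468.5, -157.3, 234.2]
ee_rot: [-2.465, -1.946, -0.0]
ft_force: [-0.4, -0.4, -0.2]
gripper_width: 1.001
finger_force: 0.0
shift [-0.878  0.186  1.501] turn [-0.0002 -0.0002  0.0016] t 41.5
```

```bash
python3 -m crank '1 -.15 .1 0 0 0 .002;1 -.35 .186 0 0 0 .002;1 -.5 .186 0 0 0 .002;1 -.65 .186 .1 0 0 .002;1 -.8 .186 .2 0 0 .002;1 -.88 .186 .3 0 0 .002;1 -.88 .186 .4 0 0 .002;1 -.88 .186 .4 0 0 .002' && python3 -m crank '1 0 0 0 0 0 0;1 0 0 .2 0 0 0;1 0 0 .4 0 0 0;1 0 0 .6 0 0 0;1 0 0 .8 0 0 0;1 0 0 1 0 0 0;1 0 0 1.0 0 0 0;1 0 0 1 0 0 0'; python3 -c "
from h import *
rel(OR,YR,0,-84.5,84)"; python3 -m crank '1 0 0 .1 0 0 0;1 0 0 .1 0 0 0;.3 0 0 .1 0 0 0;.3 0 0 .1 0 0 0;.3 0 0 .1 0 0 0;.3 0 0 .1 0 0 0;.3 0 0 .1 0 0 0;.3 0 0 .1 0 0 0' 70; python3 -c "
from h import *
rel(OR,YR,0,-84.5,84)"
```

```text
time_s: 42.35
tool_pos: [464.6, -246.7, 191.8]
ee_rot: [-2.47, -1.933, 0.002]
ft_force: [-0.8, 0.1, -1.0]
gripper_width: 1.004
finger_force: 0.0
time_s: 43.15
tool_pos: [466.2, -247.3, 95.3]
ee_rot: [2.472, 1.937, 0.0]
ft_force: [0.9, -0.3, -0.7]
gripper_width: 1.001
finger_force: 0.0
shift [ 0.004 -0.001  0.113] turn [ 0.0002  0.0001 -0.0008] t 43.1
time_s: 43.95
tool_pos: [466.1, -248.0, 85.3]
ee_rot: [2.473, 1.935, 0.0]
ft_force: [-0.9, 0.2, 4.8]
gripper_width: 0.575
finger_force: 72.7
shift [ 0.011 -0.002  0.013] turn [ 0.0004  0.0003 -0.0011] t 44.0
```

```bash
python3 -m crank '.3 0 0 -.1 0 0 0;.3 0 0 -.2 0 0 0;.3 0 0 -.3 0 0 0;.3 0 0 -.45 0 0 0;.3 0 0 -.6 0 0 0;.3 0 0 -.75 0 0 0;.3 0 0 -.9 0 0 0;.3 0 0 -1 0 0 0' && python3 -m crank '.3 0 0 -.15 0 0 0;.3 .1 0 -.3 0 0 0;.3 .25 0 -.4 0 0 0;.3 .4 0 -.4 0 0 0;.3 .55 0 -.4 0 0 0;.3 .7 0 -.4 0 0 0;.3 .85 0 -.4 0 0 0;.3 1 0 -.4 0 0 0' && python3 -m crank '.3 .15 0 0 0 0 -.02;.3 .35 0 0 0 0 -.05;.3 .5 0 0 0 0 -.08;.3 .65 0 0 0 0 -.11;.3 .8 0 0 0 0 -.13;.3 .9 0 0 0 0 -.154;.3 .9 0 0 0 0 -.154;.3 .9 0 0 0 0 -.154'; python3 -c "
from h import *
rel(O,YF,0,-51.5,142)"
```

```text
time_s: 44.75
tool_pos: [466.3, -247.8, 186.7]
ee_rot: [2.472, 1.935, 0.001]
ft_force: [0.0, -0.1, -0.6]
gripper_width: 0.57
finger_force: 72.4
time_s: 45.55
tool_pos: [489.8, -148.8, 223.8]
ee_rot: [-2.472, -1.937, 0.001]
ft_force: [-0.0, -0.7, -1.6]
gripper_width: 0.575
finger_force: 72.4
time_s: 46.35
tool_pos: [511.3, -62.7, 224.3]
ee_rot: [-1.939, -2.472, 0.001]
ft_force: [-0.3, -0.0, -1.1]
gripper_width: 0.575
finger_force: 72.4
shift [1.735 0.937 0.822] turn [-0.0002  0.0001 -0.0023] t 46.4
```

```bash
python3 -m crank '.3 .15 .1 0 0 0 -.002;.3 .3 .2 0 0 0 -.002;.3 .45 .3 0 0 0 -.002;.3 .6 .4 0 0 0 -.002;.3 .75 .5 0 0 0 -.002;.3 .9 .6 0 0 0 -.002;.3 1 .7 0 0 0 -.002;.3 1 .9 0 0 0 -.002'; python3 -c "
from h import *
p=r.snapshot('wrist');cv2.imwrite('pics/w8.png',cv2.resize(p['frame'],(800,600),interpolation=cv2.INTER_CUBIC))
rel(O,YF,0,-51.5,142)"
```

```text
time_s: 47.15
tool_pos: [574.6, 56.3, 224.9]
ee_rot: [-1.93, -2.479, 0.0]
ft_force: [-0.1, -0.4, -1.3]
gripper_width: 0.574
finger_force: 72.5
shift [0.736 0.01  0.82 ] turn [ 0.0009  0.0001 -0.0001] t 47.2
```

View pics/w8.png

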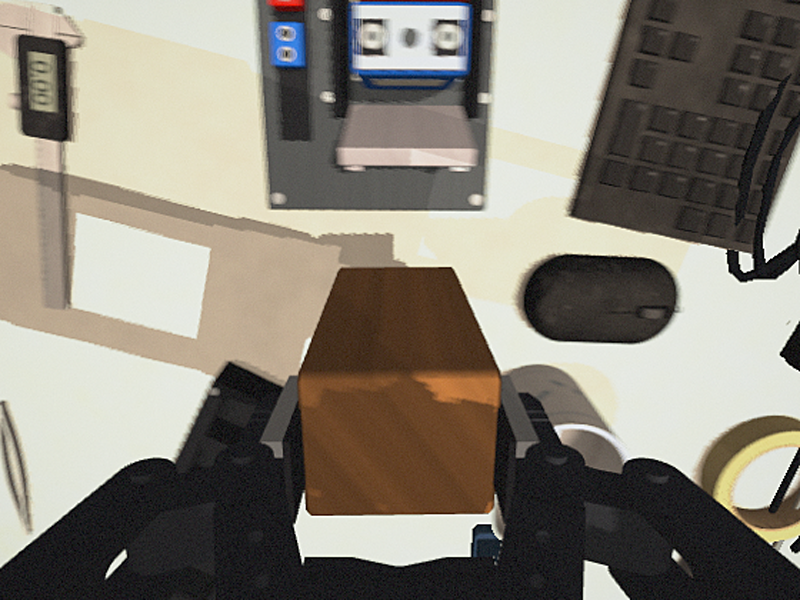

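The wedge is held square, its +y top edge at row 374 and its rear edge at row 514 (800x600). Blue's lid edge is at row 75, and the leaning wall's top edge is at about rows 150-168.

```bash
python3 -c "
from h import *
p=r.snapshot('wrist');c,n=np.cos(YF),np.sin(YF);F=np.array([[c,-n],[n,c]]);s=r.observe()
t=(s['tool_pos'][:2]-O)@F;print('tcp',t,s['tool_pos'][2]); z=s['tool_pos'][2]+25.7
for uv,zz in[((400,374),z),((400,514),z),((410,76),102),((405,151),86)]: print(((px2w(p,np.array(uv)*.7,zz)[0,:2]-O)@F).round(1))
rel(O,YF,0,-51.5,142)"
```

```text
tcp [  -2.90053066 -125.40411845] 223.81013369869362
[  -0. -104.]
[ 1.000e-01 -1.447e+02]
[  5.2 -23.4]
[  3.3 -57.5]
shift [0.739 0.029 0.818] turn [-0.      0.0001 -0.0002] t 47.2
```

```bash
python3 -m crank '.3 .15 .03 0 0 0 0;.3 .3 .03 0 0 0 0;.3 .45 .03 0 0 0 0;.3 .6 .03 0 0 0 0;.3 .735 .03 0.1 0 0 0;.3 .735 .03 0.2 0 0 0;.3 .735 .03 0.3 0 0 0;.3 .735 .03 0.3 0 0 0' && python3 -m crank '.3 0 0 .1 0 0 0;.3 0 0 .2 0 0 0;.3 0 0 .3 0 0 0;.3 0 0 .4 0 0 0;.3 0 0 .47 0 0 0;.3 0 0 .5 0 0 0;.3 0 0 .5 0 0 0;.3 0 0 .5 0 0 0'; python3 -c "
from h import *
rel(O,YF,0,-51.5,141)
rel(O,YF,0,-40.5,108)"
```

```text
time_s: 48.05
tool_pos: [558.4, 127.0, 191.3]
ee_rot: [-1.928, -2.476, 0.007]
ft_force: [0.1, 0.5, -1.0]
gripper_width: 0.571
finger_force: 72.7
time_s: 48.85
tool_pos: [560.0, 127.6, 144.9]
ee_rot: [1.929, 2.478, 0.001]
ft_force: [-0.0, -0.4, -0.3]
gripper_width: 0.571
finger_force: 72.7
shift [0.003 0.01  0.039] turn [ 0.0003  0.0001 -0.    ] t 48.9
shift [0.113 0.01  0.369] turn [ 0.0003  0.0001 -0.    ] t 48.9
```

```bash
python3 -m crank '.3 0 .01 .04 0 0 0;.3 .01 .01 .07 0 0 0;.3 .02 .01 .1 0 0 0;.3 .03 .01 .13 0 0 0;.3 .04 .01 .16 0 0 0;.3 .04 .01 .16 0 0 0;.3 .04 .01 .16 0 0 0;.3 .04 .01 .16 0 0 0' && python3 -m crank '.3 .01 0 .03 0 0 0;.3 .02 0 .06 0 0 0;.3 .03 0 .09 0 0 0;.3 .03 0 .09 0 0 0;.3 .03 0 .09 0 0 0;.3 .03 0 .09 0 0 0;.3 .03 0 .09 0 0 0;.3 .03 0 .09 0 0 0'; python3 -c "
from h import *
rel(O,YF,0,-34.7-6/3,97)"
```

```text
time_s: 49.65
tool_pos: [559.6, 132.6, 128.1]
ee_rot: [-1.929, -2.478, -0.002]
ft_force: [-0.4, 4.8, -0.4]
gripper_width: 0.574
finger_force: 72.9
time_s: 50.45
tool_pos: [559.0, 135.5, 119.6]
ee_rot: [-1.929, -2.478, -0.002]
ft_force: [-0.7, 6.1, 0.4]
gripper_width: 0.573
finger_force: 73.1
shift [ 0.071 -0.     0.226] turn [ 0.0002 -0.0005  0.    ] t 50.5
```

```bash
python3 -m crank '.3 .015 0 .03 0 0 0;.3 .025 0 .06 0 0 0;.3 .035 0 .09 0 0 0;.3 .045 0 .12 0 0 0;.3 .045 0 .12 0 0 0;.3 .045 0 .12 0 0 0;.3 .045 0 .12 0 0 0;.3 .045 0 .12 0 0 0'; python3 -m crank '.3 .01 0 .02 0 0 0;.3 .015 0 .04 0 0 0;.3 .02 0 .06 0 0 0;.3 .02 0 .06 0 0 0;.3 .02 0 .06 0 0 0;.3 .02 0 .06 0 0 0;.3 .02 0 .06 0 0 0;.3 .02 0 .06 0 0 0';python3 -c "
from h import *
rel(O,YF,0,-34.7-6/3,97)"
```

```text
time_s: 51.25
tool_pos: [558.7, 139.5, 108.6]
ee_rot: [1.929, 2.478, 0.004]
ft_force: [-0.3, 5.2, 5.9]
gripper_width: 0.573
finger_force: 73.6
time_s: 52.05
tool_pos: [558.7, 141.3, 103.5]
ee_rot: [1.929, 2.476, 0.005]
ft_force: [-0.9, 5.1, 7.8]
gripper_width: 0.565
finger_force: 73.9
shift [ 0.015 -0.011  0.065] turn [ 0.0013  0.0001 -0.0001] t 52.0
```

```bash
python3 -m crank '.3 .01 0 .02 0 0 0;.3 .015 0 .04 0 0 0;.3 .015 0 .05 0 0 0;.3 .015 0 .05 0 0 0;.3 .015 0 .05 0 0 0;.3 .015 0 .05 0 0 0;.3 .015 0 .05 0 0 0;.3 .015 0 .05 0 0 0'; python3 -m crank '.3 .005 0 .01 0 0 0;.3 .005 0 .02 0 0 0;.3 .005 0 .02 0 0 0;.3 .005 0 .02 0 0 0;.3 .005 0 .02 0 0 0;.3 .005 0 .02 0 0 0;.3 .005 0 .02 0 0 0;.3 .005 0 .02 0 0 0';python3 -c "
from h import *
rel(O,YF,0,-34.7-6/3,97)"
```

```text
time_s: 52.85
tool_pos: [558.6, 142.8, 98.8]
ee_rot: [1.928, 2.476, 0.006]
ft_force: [-0.9, 4.6, 8.1]
gripper_width: 0.571
finger_force: 73.9
time_s: 53.65
tool_pos: [558.6, 143.1, 98.0]
ee_rot: [1.928, 2.476, 0.006]
ft_force: [-2.7, 4.1, 13.7]
gripper_width: 0.571
finger_force: 74.4
shift [-0.003 -0.014  0.01 ] turn [ 0.0017  0.0002 -0.0002] t 53.6
```

```bash
python3 -m crank '.3 0 0 .01 0 0 0;.3 0 0 .02 0 0 0;.3 0 0 .02 0 0 0;.3 0 0 .02 0 0 0;.3 0 0 .02 0 0 0;.3 0 0 .02 0 0 0;.3 0 0 .02 0 0 0;.3 0 0 .02 0 0 0'; python3 -m crank '.3 0 0 0 0 0 0;.8 0 0 0 0 0 0;1 0 0 0 0 0 0;1 0 0 0 0 0 0;1 0 0 0 0 0 0;1 0 0 -.1 0 0 0;1 0 0 -.2 0 0 0;1 0 0 -.3 0 0 0' && python3 -m crank '1 0 0 -.15 0 0 0;1 -.1 0 -.3 0 0 0;1 -.2 0 -.45 0 0 0;1 -.35 0 -.6 0 0 0;1 -.5 0 -.75 0 0 0;1 -.6 0 -.9 0 0 0;1 -.6 0 -1 0 0 0;1 -.6 0 -1 0 0 0'; python3 -c "
from h import *
p=r.snapshot('wrist');cv2.imwrite('pics/w9.png',cv2.resize(p['frame'],(800,600),interpolation=cv2.INTER_CUBIC))"
```

```text
time_s: 54.45
tool_pos: [558.6, 143.1, 97.9]
ee_rot: [1.928, 2.475, 0.007]
ft_force: [-4.5, 3.3, 19.4]
gripper_width: 0.572
finger_force: 75.2
time_s: 55.25
tool_pos: [557.3, 142.8, 123.8]
ee_rot: [1.929, 2.478, 0.001]
ft_force: [-0.2, 0.6, 1.0]
gripper_width: 1.0
finger_force: 0.0
time_s: 56.05
tool_pos: [572.6, 84.3, 224.9]
ee_rot: [1.93, 2.476, 0.004]
ft_force: [-0.5, -0.0, -0.3]
gripper_width: 1.002
finger_force: 0.0
```

View pics/w9.png

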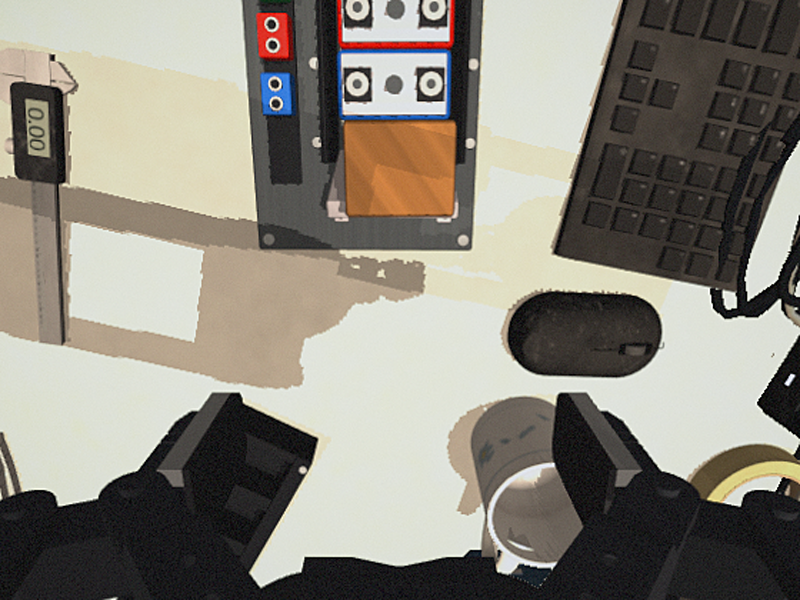

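The wedge sits at (400,168), flush against blue at (394,84), and red follows tightly at (394,10). I check the numbers from a spot where the whole row shows.

```bash
python3 -m crank '1 .2 0 0 0 0 0;1 .4 0 0 0 0 0;1 .6 0 0 0 0 0;1 .6 0 0 0 0 0;1 .6 0 0 0 0 0;1 .6 0 0 0 0 0;1 .6 0 0 0 0 0;1 .6 0 0 0 0 0'; python3 -c "
from h import *
p=r.snapshot('wrist');a=p['frame'][0:300,100:440];cv2.imwrite('pics/w10.png',cv2.resize(a,None,fx=2,fy=2,interpolation=cv2.INTER_CUBIC))
c,n=np.cos(YF),np.sin(YF);F=np.array([[c,-n],[n,c]])
for l in['cell_red','cell_green','cell_blue','wedge']:
    for d in r.trace(p,l)[:1]:
        b=d['box'];z=123 if l=='wedge' else 102; m=(b[0]+b[2])/2
        print(l,round(d['conf'],2),np.round(b),((px2w(p,[(m,b[1]),(m,b[3])],z)[:,:2]-O)@F).round(1).tolist())"
```

```text
time_s: 56.9
tool_pos: [557.1, 142.2, 222.4]
ee_rot: [1.931, 2.478, -0.0]
ft_force: [-0.3, -0.8, 0.9]
gripper_width: 1.003
finger_force: 0.0
cell_red 0.96 [240.  78. 320. 131.] [[1.1, 49.1], [1.1, 14.4]]
cell_green 0.75 [236.  30. 319.  83.] [[-0.4, 78.5], [-0.4, 46.2]]
cell_blue 0.85 [240. 128. 320. 172.] [[1.4, 16.5], [1.4, -14.5]]
wedge 0.87 [245. 175. 318. 240.] [[2.2, -12.3], [2.3, -58.7]]
```

View pics/w10.png

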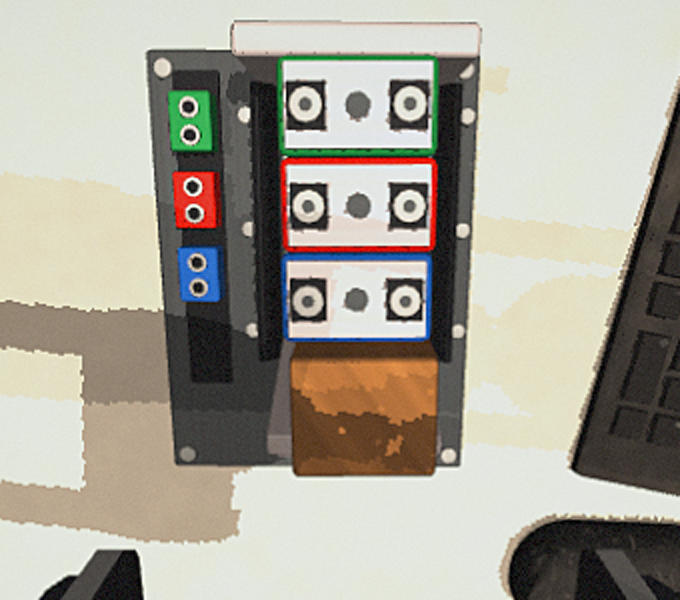

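The row is tight against the end wall, with each cell by its own tap (green y≈104, red 205, blue 300 in the crop). The wedge is upright at (365,410).

```bash
python3 -c "
from workcell import r
print(r.sign_off())"
```

```text
the job is handed in; nothing more can be done
None
```

I've handed the job in. All three cells stand upright by the taps of their own colours, and the wedge is driven in to about 6–7 mm above the bed, holding the row tight. The multimeter and mug were never touched, though hand-in returned no verdict.

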